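Feel the gap of the lathe's brake calliper with a tapered feeler

TASK

Take the tapered feeler by its wooden handle out of its block and guide the blade's tip slowly along the V groove between the calliper's two brake plates, from the end nearer the robot to the far end, to feel that it is clear. Then, at the middle of the seam, slide the upright blade straight down between the plates until it drags snugly and the sprung plate has given by about 2 mm, and finish holding it there by the handle, at that depth. Do not force the plates wide apart, and leave the other things on the bench where they are.

Things in the scene. Friction and masses are not known exactly. Their poses are not given: they have to be found in the camera images.
- feeler_grip (a point): Centre of the dark wooden handle of the tapered feeler, a tool standing upright, handle up, in a slot of a pale wooden block (74 x 56 mm, 70 mm high; lift 70 mm straight up to free it). Handle: 34 mm along x, 20 mm along y, 56 mm high; its lower end, 28 mm below this point, rests on the block's top. z points up. About 0.12 kg.
- feeler_tip (a point): Lower tip of the feeler's steel blade, 88 mm straight below the handle's centre; same axes. The blade is 60 mm long and 20 mm wide along x; along y it is a slim wedge, 2 mm thick at the tip, growing evenly by 0.12 mm per mm to 9 mm at the handle.
- seam_mid (a point): Middle of the seam between the grey calliper's two upright steel brake plates, at the throat, 85 mm above the bench. x runs along the seam to its end farther from the robot, y across it from the fixed to the sprung plate, z up. The plates reach 45 mm either way along the seam. Above the throat their lips flare into a V groove, 17 mm wide at its rim, 10 mm above the throat.
- calliper: The calliper's grey base (130 x 150 mm, bolted to the bench); x along the seam, z up. Both plates ride on it together as a floating pair: they slide up to 4 mm either way across the seam under a very light push (about 0.15 N per mm), so a blade entering the gap centres them on itself. Nothing on it is higher than the groove's rim.
- fixed_plate: The plate on the -y side of the seam, firm on the floating part (no play). Below the throat the two plates stand parallel, 2.6 to 4.4 mm apart at rest (differs each time; the gap's centre is within 0.5 mm of seam_mid) and over 60 mm deep. Axes as seam_mid; origin below the seam's middle, on the bench.
- seam_near (a point): Point on the seam 32 mm from its middle, towards the end nearer the robot, at throat height; axes as seam_mid.
- seam_far (a point): Point on the seam 32 mm from its middle, towards the end farther from the robot, at throat height; axes as seam_mid.
- brake_pad (a joint): How far the sprung plate is pushed back from rest, in m: 0 at rest, 0.007 at its stop. Its springs press with about 2 N at rest and 1.5 N more per mm. The wedge-shaped blade pushes it back by 0.12 mm per mm of further depth once both plates touch; the downward push needed is then about 3 N at first, 5.5 N at 1.3 mm, 7 N at 2 mm and 10 N at 4 mm (a fifth more or less with friction).
- feeler: The feeler as a whole; origin at the blade's tip, z up towards the handle.
- chuck: Bystander: four-jaw lathe chuck, steel disc 94 mm across, 56 mm high, jaws up; origin at the centre of its underside.
- finish_bottle: Bystander: amber bottle, 56 mm across, 140 mm high; origin at the centre of its underside.
- wax_tin: Bystander: flat round tin, 76 mm across, 35 mm high; origin at the centre of its underside.
- bowl_blank: Bystander: rough round wooden bowl blank, 124 mm across, 52 mm high; origin at the centre of its underside.
- turned_knob: Bystander: small turned wooden knob standing upright, 44 mm across, 66 mm high; origin at the centre of its underside.
- pen_blank: Bystander: square wooden stick lying flat, 120 x 22 x 22 mm; origin at the centre of its underside.
- wrench: Bystander: steel wrench lying flat, about 170 mm long.
There are look-alikes about, which are no part of the job. What is shaped like the feeler but blue is not meant.

How it is judged:
By the outcome, as a careful person would: the job done as asked, in the order asked, and still so for the second after the job is handed in, while the arm keeps its last pose, push and grip.
It also fails if it takes over 51 s, if anything falls off the work surface, if the arm or the gripper's body presses on something with over 40 N, if the wrist force passes 120 N, or if a joint passes its speed limit or range.

ROBOT

A 6-joint arm with a two-finger parallel gripper is mounted at the origin on the work surface. World frame = base frame: x ahead of the robot, y to its left, z up, the work surface at z = 0. Lengths are in mm, angles in rad, forces in N, time in s.
With the tool pointing down it reaches from about 325 to 1000 mm from the base axis. Payload 5.1 kg.
Tool frame: the origin (TCP) lies on the front face of the gripper's body, between the roots of the fingers; the fingertips stand 73 mm ahead of it and the grasp point (between the pads) lies 54 mm ahead of it; z points along the fingers, y is the direction in which the jaws open and shut (so a half turn about z gives the same grasp; the last joint's range is limited). The gripper opens to 85 mm and grips with 20 to 120 N. Pads are 22 mm wide; open, the fingers measure 114 mm over their backs; the gripper's body (76 mm by 85 mm) begins 54 mm behind the grasp point. The pads swing forward as they close: fully open they stand 13 mm farther back than shut.
Start: joints at [-1.227, 0.124, 1.65, -0, 1.367, -0.083], TCP at [269.042, -591.694, 303.922] pointing down, gripper open.
Joint ranges: [-2.61, 2.61], [-1.02, 2.33], [0.03, 2.71], [-1.35, 4.49], [0.32, 2.68], [-2.91, 2.91]. Speed limits (rad/s): [2.57, 2.57, 3.14, 3.14, 3.14, 3.14].

INTERFACE

Orientations are given as a unit quaternion [w, x, y, z].
In Python, from cell import read_state, get_image, camera_params, job_done, look_for gives the robot as it stands.
- The arm moves only by the shell command python3 -m handwheel 'ROWS'. ROWS is JSON, a list of rows, each a list of 5 numbers: the shift along the tool's x, y, z in mm, then the turn about the tool's z in rad, then the finger opening in mm, from 0 to 85.4. In form: [[x, y, z, turn, grip], ...]. A call has 1 to 5 rows; each row shifts and turns the commanded pose from where the row before left it, along the tool's axes as they then stand; what a row does not reach is not made up. A row lasts 1/10 s, in which the tool goes at most 50 mm and 8.59 degrees, less where a joint would pass 70% of its speed; a pose out of reach is approached as far as the arm can. A call is refused whole if a number of a shift passes 50 or a number of a turn 0.15, either way. A call with a gripper value outside its range is refused whole. The fingers move at their own pace and stop on an object; the grip force is fixed at half the most. Time passes only in rows, so rows that do not move let the fingers close. It gives the time, the measured TCP pose, the force and the opening at its end, in the units of the state.
- read_state(): the state, without advancing time (a new reading comes with each control period).
- get_image(name): name is "scene" or "side" or "wrist"; returns the picture (400x640x3 uint8, blue, green, red); there is no depth.
- camera_params(name): a dict with "mtx" (3x3 intrinsics, pixels), "k1" (the pictures are not rectified: a ray, as slopes to the right and down, at radius r is drawn at 1 + k1 r^2 times it, then the intrinsics apply), "rvec" (rotation vector, rad) and "tvec" (3), from world to camera coordinates, as OpenCV has them. Camera axes: x right, y down, z forward; pixel columns grow to the right and rows downward; lengths in mm; the calibration is good to about 2 mm. A picture is of the moment at which its call begins: read the wrist's pose just before it. camera_params takes no time and is no camera call; for the wrist camera it gives the pose at the moment of the call.
- job_done(): hands the job in, once; it reports no verdict.
Trained networks look in the newest picture that a camera, given by its name, has taken for a name from the list of things; names that differ only in an ending like _2 or _b are one class to them, and where a whole thing is asked for, a point or a joint stands for the part that bears it (a point fixed in the world has none). Each returns a list of dicts, best first, with "conf" (0 to 1); they miss things now and then, are a little off and sometimes report something else, mostly with a low value. They report only what shows in the picture. A call takes as long as a camera call. They do not tell look-alikes from the thing itself.
- look_for(query, camera): "point" ([column, row] as shares, 0 to 1, of the picture: columns of its width, rows of its height, amid what is visible of it).
The state is a dict: "t": time; "joint_pos": joint angles; "joint_vel": joint speeds; "tau": joint torques, N m; "tool_pos": TCP position; "tcp_rot": TCP orientation; "force": force on the tool from outside, world axes, zero at the start; "torque": the same for the moment, N m; "gripper_width": finger opening in mm.
Only numpy, scipy, OpenCV 4.12 (cv2) and the standard library are available. Lean on these libraries where they do the work, as an engineer would, in place of code of your own. Each camera call takes 0.05 s, during which the arm holds its last target. There are 200 camera calls.

## Working session

There is one attempt and no reset: what is moved stays moved. The work goes in short steps, Python scripts to look and compute and a shell command to move; the robot and the scene stay as the last step left them, time stands still between calls to the robot, and variables do not carry over. Pictures are saved under pics/ and viewed, about 8 in all and at most 12, crops included, and the job is handed in when it is done.

```bash
ls; mkdir -p pics; cat > h.py <<'E'
import numpy as np, cv2
from cell import *
def ray(cam,uv,P=None):
    P=P or camera_params(cam); K=np.array(P["mtx"],float).reshape(3,3)
    d=(np.array(uv,float)-[K[0,2],K[1,2]])/[K[0,0],K[1,1]]; s=d.copy()
    for _ in range(20): s=d/(1+P["k1"]*(s@s))
    R=cv2.Rodrigues(np.array(P["rvec"],float))[0]; t=np.array(P["tvec"],float).ravel()
    v=R.T@np.array([s[0],s[1],1]); return -R.T@t, v/np.linalg.norm(v)
def at_z(cam,uv,z,P=None):
    c,v=ray(cam,uv,P); return c+v*(z-c[2])/v[2]
def proj(cam,X,P=None):
    P=P or camera_params(cam); K=np.array(P["mtx"],float).reshape(3,3)
    R=cv2.Rodrigues(np.array(P["rvec"],float))[0]; t=np.array(P["tvec"],float).ravel()
    p=R@np.array(X,float)+t; s=p[:2]/p[2]; s=s*(1+P["k1"]*(s@s)); return s*[K[0,0],K[1,1]]+[K[0,2],K[1,2]]
def tri(rays):
    A=np.zeros((3,3));b=np.zeros(3)
    for c,v in rays:
        M=np.eye(3)-np.outer(v,v);A+=M;b+=M@c
    return np.linalg.solve(A,b)
E
python3 - <<'E'
from h import *
s=read_state();print(s)
for c in("scene","side"):
    im=get_image(c);cv2.imwrite(f"pics/{c}0.png",im)
    for q in("feeler_grip","feeler","calliper","seam_mid","seam_near","seam_far"):
        print(c,q,[(np.round(np.array(d["point"])*[640,400],1),round(d["conf"],2)) for d in look_for(q,c)][:4])
E
```

```text
pics
{'t': 0.0, 'joint_pos': array([-1.22662807e+00,  1.24498160e-01,  1.65165205e+00, -3.14909389e-05,
        1.36749724e+00, -8.26023917e-02]), 'joint_vel': array([ 0.0006226 , -0.00110901,  0.00027069,  0.00220344,  0.00034274,
        0.00072752]), 'tau': array([ 1.68291928e-03, -4.23602057e+01, -3.65449762e+01,  1.81029559e-04,
        6.83558173e-03,  2.11890989e-05]), 'tool_pos': array([ 268.8698546 , -591.28762603,  302.67033027]), 'tcp_rot': array([-1.01661499e-03,  9.77318415e-01,  2.11772662e-01, -1.49269878e-04]), 'force': array([-0.22234867,  0.13740096, -0.8049138 ]), 'torque': array([ 0.011765  , -0.02528077, -0.00057154]), 'gripper_width': 85.29922294755674}
scene feeler_grip [(array([179.2, 186.5]), 0.82), (array([239. , 189.1]), 0.79)]
scene feeler [(array([225.1, 188.6]), 0.57), (array([179.7, 187.9]), 0.49), (array([343.6, 193.6]), 0.3)]
scene calliper [(array([324.1, 229.2]), 0.68), (array([320.8, 221.9]), 0.48)]
scene seam_mid [(array([321.8, 223.2]), 0.85)]
scene seam_near [(array([324.7, 221.3]), 0.65)]
scene seam_far [(array([324.2, 219.2]), 0.64), (array([236.1, 188. ]), 0.37), (array([164.4, 223.4]), 0.26)]
side feeler_grip [(array([319.2, 132.8]), 0.69), (array([358.5, 148.2]), 0.68), (array([347.2, 109.4]), 0.53), (array([302.3, 208.1]), 0.17)]
side feeler [(array([351.9, 114.4]), 0.74), (array([319.2, 132.1]), 0.71), (array([362. , 146.8]), 0.53)]
side calliper [(array([300.9, 215. ]), 0.71)]
side seam_mid [(array([301. , 205.5]), 0.91), (array([257.3, 368.7]), 0.73)]
side seam_near [(array([296.6, 207.6]), 0.87), (array([364. , 182.3]), 0.24)]
side seam_far [(array([298.1, 203. ]), 0.95)]
```

View pics/scene0.png

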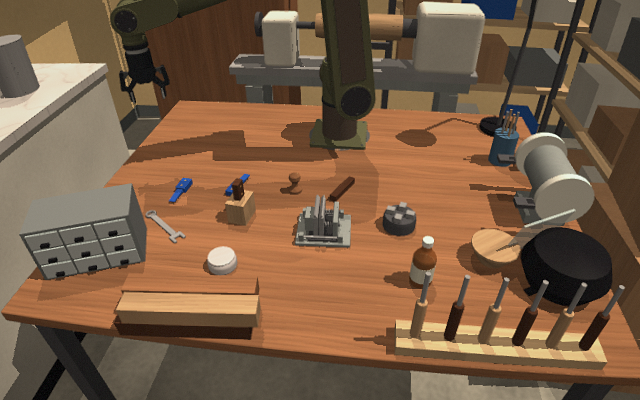

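View pics/side0.png

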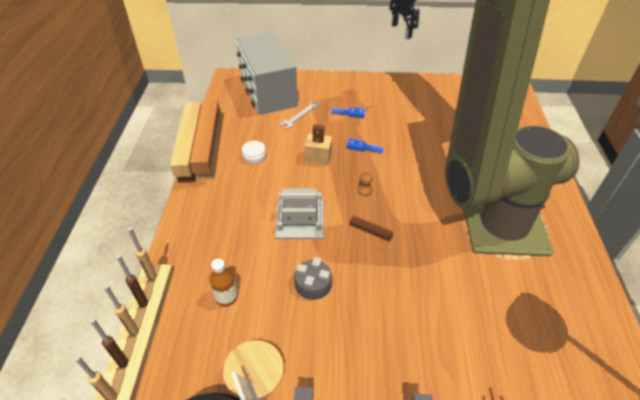

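```bash
python3 - <<'E'
from h import *
for c in("scene","side"):
    P=camera_params(c);print(c,ray(c,(320,200)))
print("seam",tri([ray("scene",(321.8,223.2)),ray("side",(301,205.5))]), at_z("scene",(321.8,223.2),85),at_z("side",(301,205.5),85))
for a in[(179.2,186.5),(239,189.1)]:
  for b in[(319.2,132.8),(358.5,148.2),(347.2,109.4)]:
    X=tri([ray("scene",a),ray("side",b)]);print(a,b,X,proj("scene",X)-a,proj("side",X)-b)
E
```

```text
scene (array([1465.21081695,  113.13003404,  813.9172672 ]), array([-0.78584239, -0.10112872, -0.61010222]))
side (array([468.63356997, 847.5053707 , 994.22128582]), array([ 0.02798856, -0.67488868, -0.73738858]))
seam [558.08831962  -2.56962152  33.33372933] [623.41598556   8.8664      85.        ] [551.48589572  37.17018439  85.        ]
(179.2, 186.5) (319.2, 132.8) [ 511.33197913 -396.56556316   39.40174582] [11.76853045 13.78436577] [  4.03030287 -15.71932   ]
(179.2, 186.5) (358.5, 148.2) [ 372.17692806 -469.33405705  -73.9417799 ] [12.22882449 13.89806279] [  4.36718681 -16.98156384]
(179.2, 186.5) (347.2, 109.4) [ 431.47305004 -466.89610177   24.3609668 ] [0.52659809 0.73351543] [ 0.25789429 -0.80057387]
(239, 189.1) (319.2, 132.8) [ 517.91708    -240.03220479   99.2121865 ] [-0.31758034 -0.43570599] [-0.17935203  0.48150546]
(239, 189.1) (358.5, 148.2) [ 394.75833536 -285.42314896    5.25545639] [-0.11903476 -0.16279472] [-0.07301429  0.19004713]
(239, 189.1) (347.2, 109.4) [ 454.48167174 -283.06889019  100.28309691] [ -8.69313734 -14.2493841 ] [-6.55823382 15.14845041]
```

Scene: the real feeler (dark handle, block) is at about (239,189). The calliper is at (323,222), and the blue look-alikes are at (180,190) and (237,184). Side: handle at (319,132), calliper at (300,212). The feeler's triangulated height of 99 mm fits the expected 98. Next I'll move near it for a wrist view.

```bash
python3 -m handwheel '[[37,-21.5,-10,0,85],[37,-21.5,-10,0,85],[37,-21.5,-10,0,85],[37,-21.5,-10,0,85],[37,-21.5,-10,0,85]]' | tail -c 300; python3 -m handwheel '[[37,-21.5,-5,0.085,85],[33,-24.5,-5,0.085,85],[31,-27.5,0,0.085,85],[28,-31,0,0.085,85],[26,-33,0,0.085,85]]'|tail -c 300
python3 - <<'E'
from h import *
s=read_state();print(s["t"],s["tool_pos"],s["tcp_rot"])
P=camera_params("wrist");im=get_image("wrist");cv2.imwrite("pics/w1.png",im);print(ray("wrist",(320,200),P))
for q in("feeler_grip","feeler","calliper","seam_mid"):
    print(q,[(np.round(np.array(d["point"])*[640,400],1),round(d["conf"],2)) for d in look_for(q,"wrist")][:4])
print(proj("wrist",(518,-240,98),P),proj("wrist",(551,37,85),P))
E
```

```text
t: 1.2
tool_pos: [393.6, -415.8, 354.5]
tcp_rot: [0.0, 0.977, 0.212, 0.0]
force: [-0.5, -0.2, -0.1]
gripper_width: 85.0
t: 1.7
tool_pos: [509.6, -241.7, 364.3]
tcp_rot: [0.0, 1.0, -0.001, 0.0]
force: [-0.4, -0.0, -0.4]
gripper_width: 84.8
1.7 [ 509.57558753 -241.74694461  364.29674308] [ 2.04713420e-04  9.99999498e-01 -9.22186815e-04  3.35509466e-04]
(array([ 584.77079457, -241.43267755,  434.3217771 ]), array([-0.30528531, -0.00523405, -0.95224655]))
feeler_grip [(array([321.5, 164. ]), 0.98), (array([477. , 223.4]), 0.68), (array([350.4, 237.7]), 0.56), (array([318.5,  10.6]), 0.33)]
feeler [(array([320.8, 161.6]), 0.94), (array([353. , 235.6]), 0.76), (array([476.2, 217. ]), 0.58)]
calliper [(array([132.8, 121.1]), 0.6)]
seam_mid [(array([118.4, 121.4]), 0.71)]
[317.01380813 164.90633102] [ 68.66561938 133.95455223]
```

View pics/w1.png

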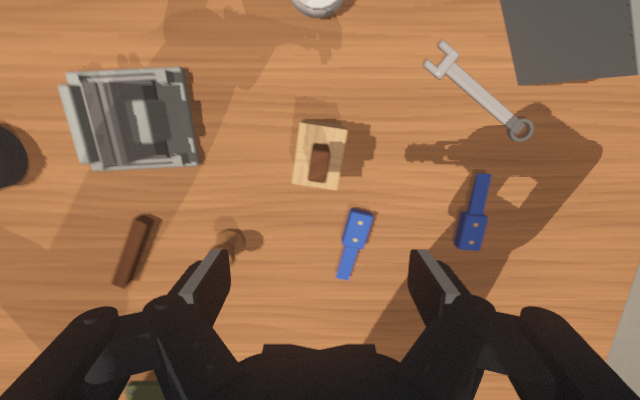

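Wrist view: handle at about (320,163) on its block, slightly rotated, and calliper at (135,120). The blue look-alikes are at (353,235) and (474,215). I'll zoom in to get the yaws.

```bash
python3 - <<'E'
import cv2,numpy as np
im=cv2.imread("pics/w1.png")
a=cv2.resize(im[110:200,280:360],None,fx=5,fy=5,interpolation=cv2.INTER_CUBIC)
b=cv2.resize(im[60:180,55:205],None,fx=2.6,fy=450/120,interpolation=cv2.INTER_CUBIC)
cv2.imwrite("pics/w1z.png",np.hstack([a,b]));print(a.shape,b.shape)
E
```

```text
(450, 400, 3) (450, 390, 3)
```

View pics/w1z.png

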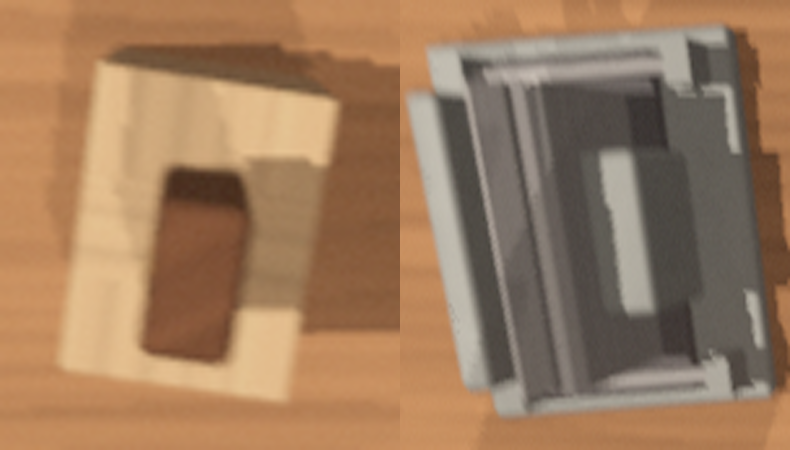

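Crop: handle top corners at (164,197), (247,208), (230,362), (142,350). Block top corners at (100,62), (340,98), (290,402), (60,368). The seam runs roughly from (515,80) to (570,390), which I'll look at again from overhead.

```bash
python3 - <<'E'
from h import *
P=camera_params("wrist")
for z,C in((126,[(164,197),(247,208),(230,362),(142,350)]),(70,[(100,62),(340,98),(290,402),(60,368)])):
    X=np.array([at_z("wrist",np.array(c)/5+(280,110)-0.1,z,P) for c in C])[:,:2]
    e=X-np.roll(X,-1,0);print(z,X.mean(0),np.linalg.norm(e,axis=1),[round(np.degrees(np.arctan2(*v[::-1])),1) for v in (X[0]-X[3],X[1]-X[2],X[0]-X[1],X[3]-X[2])])
for uv in((515,80),(570,390)):
    print(at_z("wrist",((uv[0]-400)/2.6+55,uv[1]/3.75+60),85,P))
E
```

```text
126 [ 521.52161007 -243.85753242] [16.84547073 32.15655033 18.41353813 31.9950572 ] [np.float64(-8.4), np.float64(-5.6), np.float64(82.6), np.float64(82.1)]
70 [ 520.67474179 -244.40139915] [56.3693898  74.39684734 57.2895157  73.9903971 ] [np.float64(-8.5), np.float64(-7.8), np.float64(81.8), np.float64(81.4)]
[603.94874323 -10.15089795  85.        ]
[514.94819348 -15.6421103   85.        ]
```

```bash
python3 -m handwheel '[[11.5,2.3,25,0.14,85],[0,0,40,0,85],[0,0,40,0,85],[0,0,20,0,85],[0,0,0,0,85]]' | tail -c 200
python3 - <<'E'
from h import *
s=read_state();print(s["t"],s["tool_pos"],s["tcp_rot"],s["force"])
P=camera_params("wrist");im=get_image("wrist")
p=proj("wrist",(521,-244,98),P);print(p,[(np.array(d["point"])*[640,400],d["conf"]) for d in look_for("feeler_grip","wrist")][:2])
u,v=np.round(p).astype(int);u0=max(u-100,0);v0=max(min(v-75,250),0);print(u0,v0)
cv2.imwrite("pics/w2.png",cv2.resize(im[v0:v0+150,u0:u0+200],None,fx=4,fy=4,interpolation=cv2.INTER_CUBIC))
E
```

```text
t: 2.45
tool_pos: [517.8, -246.0, 234.3]
tcp_rot: [-0.002, 0.998, -0.07, -0.004]
force: [-0.6, -0.7, -0.4]
gripper_width: 85.2
2.45 [ 517.83924798 -245.95665077  234.34710434] [-0.00174179  0.99753719 -0.07001662 -0.00376667] [-0.63958322 -0.70614953 -0.37023205]
[316.24082563 206.68669356] [(array([377.472, 280.8  ]), 0.81), (array([314.176, 209.52 ]), 0.72)]
216 132
```

View pics/w2.png

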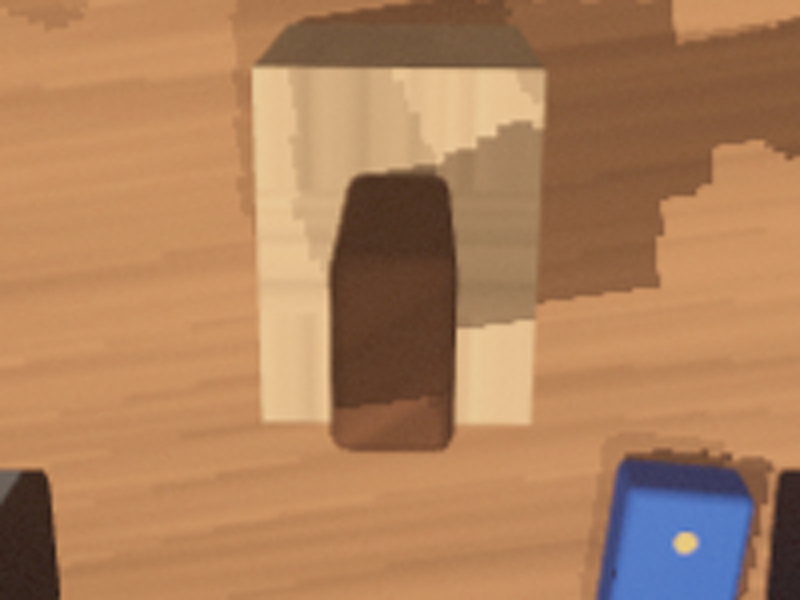

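Aligned in yaw. The handle top corners in the crop are (333,258), (455,258), (452,447) and (333,447).

```bash
python3 - <<'E'
from h import *
from scipy.spatial.transform import Rotation as R
P=camera_params("wrist");s=read_state();q=s["tcp_rot"];r=R.from_quat([*q[1:],q[0]])
for z,C in((126,[(333,258),(455,258),(452,447),(333,447)]),(70,[(253,67),(545,67),(532,424),(262,422)])):
    X=np.array([at_z("wrist",np.array(c)/4+(216,132)-.1,z,P) for c in C]);m=X.mean(0)
    print(z,m,np.linalg.norm(X-np.roll(X,-1,0),axis=1), "tool",r.inv().apply(m-s["tool_pos"]))
print(s["tool_pos"],r.as_matrix().round(4))
E
```

```text
126 [ 522.93161808 -244.02355563  126.        ] [19.11132076 32.51096131 19.56020539 32.50956209] tool [  2.37612366  -3.13663671 113.46981768]
70 [ 522.98857122 -244.30985708   70.        ] [56.97533414 76.05772221 57.56735582 75.56487537] tool [  2.46214509  -2.87491183 169.46990082]
[ 520.12532512 -246.76814747  239.47015428] [[ 9.903e-01 -1.392e-01  1.000e-04]
 [-1.392e-01 -9.903e-01 -3.000e-04]
 [ 2.000e-04  2.000e-04 -1.000e+00]]
```

```bash
python3 -m handwheel '[[2.4,-3,17,0,85],[0,0,25,0,85],[0,0,25,0,85],[0,0,20,0,60],[0,0,0,0,40]]' | tail -c 170;  python3 -m handwheel '[[0,0,0,0,10],[0,0,0,0,10],[0,0,0,0,10],[0,0,0,0,10],[0,0,0,0,10]]' | tail -c 170; python3 -m handwheel '[[0,0,0,0,10],[0,0,0,0,10]]' | tail -c 170
```

```text
t: 3.05
tool_pos: [522.0, -242.2, 149.2]
tcp_rot: [-0.001, 0.998, -0.069, -0.002]
force: [0.1, 0.9, -0.4]
gripper_width: 58.5
t: 3.55
tool_pos: [524.4, -243.5, 154.1]
tcp_rot: [0.001, 0.998, -0.069, 0.002]
force: [-0.4, 0.8, 6.5]
gripper_width: 19.1
t: 3.75
tool_pos: [524.4, -243.5, 154.1]
tcp_rot: [0.001, 0.998, -0.069, 0.002]
force: [-0.2, 0.7, 6.8]
gripper_width: 19.4
```

```bash
python3 -m handwheel '[[0,0,-12,0,10],[0,0,-25,0,10],[0,0,-30,0,10],[0,0,-30,0,10],[0,0,-30,0,10]]' | tail -c 170;  python3 -m handwheel '[[-9,-37,-15,0,10],[-9,-37,-5,0,10],[-9,-38,0,0,10],[-9,-38,0,0,10],[-10,-38,0,0,10]]' | tail -c 170; python3 -m handwheel '[[-10,-36,0,0,10],[0,0,0,0,10],[0,0,0,0,10]]' | tail -c 170
python3 - <<'E'
from h import *
s=read_state();print(s["t"],s["tool_pos"],s["tcp_rot"],s["force"])
P=camera_params("wrist");im=get_image("wrist");cv2.imwrite("pics/w3.png",im)
import json;json.dump({k:np.array(v).tolist() for k,v in P.items()},open("w3.json","w"))
for q in("seam_mid","seam_near","seam_far","feeler_tip","feeler_grip"):
    print(q,[((np.array(d["point"])*[640,400]).round(1),d["conf"]) for d in look_for(q,"wrist")][:2])
cv2.imwrite("pics/w3z.png",cv2.resize(im[0:240,180:500],None,fx=2.5,fy=2.5,interpolation=cv2.INTER_CUBIC))
E
```

```text
t: 4.25
tool_pos: [522.7, -242.7, 280.0]
tcp_rot: [-0.0, 0.998, -0.069, -0.0]
force: [-1.1, 0.3, -1.4]
gripper_width: 19.5
t: 4.75
tool_pos: [502.8, -49.0, 299.1]
tcp_rot: [-0.0, 0.998, -0.069, -0.0]
force: [0.1, 0.5, -1.6]
gripper_width: 19.4
t: 5.05
tool_pos: [498.2, -12.8, 299.0]
tcp_rot: [0.0, 0.998, -0.068, -0.0]
force: [0.4, -0.0, -2.0]
gripper_width: 19.4
5.05 [498.24939854 -12.80090089 299.02157436] [ 2.95504770e-04  9.97678925e-01 -6.80931283e-02 -4.63684854e-05] [ 0.39512863 -0.04846434 -1.95392878]
seam_mid [(array([292.6, 116.1]), 0.85)]
seam_near [(array([292.9, 117.3]), 0.68)]
seam_far [(array([292.9, 114.8]), 0.79)]
feeler_tip [(array([320.2, 287.5]), 0.84), (array([552.8, 219.3]), 0.79)]
feeler_grip [(array([551.6, 218.7]), 0.74), (array([320.5, 287.4]), 0.64)]
```

View pics/w3z.png

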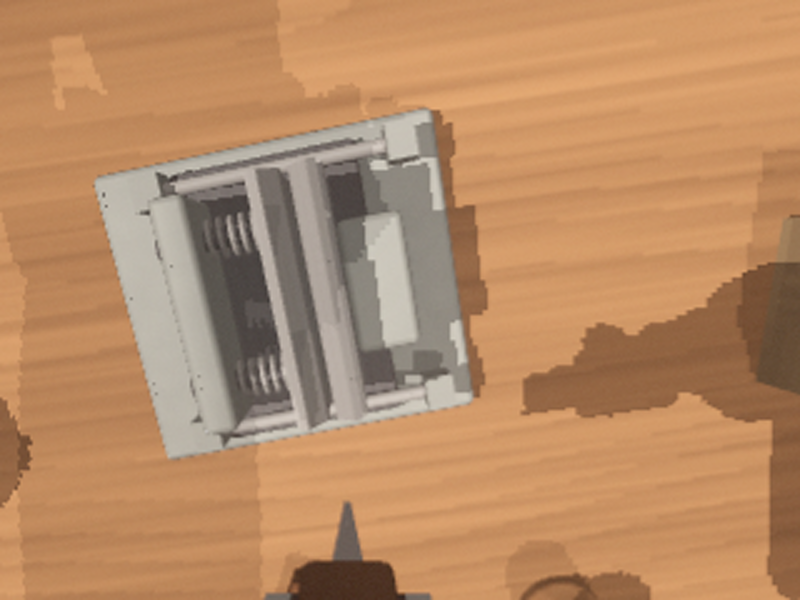

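The overhead view shows the groove between two lips, running from about (285,160) at the far end to (325,425) at the near end. The sprung plate, with its springs, is on the left. The blade tip is at (347,503). I'll zoom in with more contrast.

```bash
python3 - <<'E'
import cv2,numpy as np
im=cv2.imread("pics/w3.png")[60:180,265:335]
im=cv2.resize(im,None,fx=8,fy=5,interpolation=cv2.INTER_CUBIC)
im=np.clip((im.astype(float)-40)*1.6,0,255)
cv2.imwrite("pics/w3g.png",im)
E
```

```text
[ WARN:0@0.063] global loadsave.cpp:1063 imwrite_ Unsupported depth image for selected encoder is fallbacked to CV_8U.
```

View pics/w3g.png

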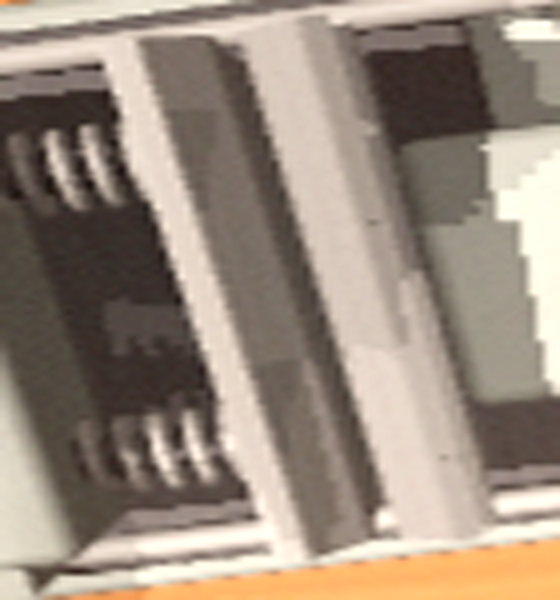

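Enhanced crop: sprung rim's inner edge from (145,40) to (312,552), dark throat from (213–247,40) to (365–400,535), fixed lip's outer edge from (330,25) to (488,530).

```bash
cat > m.py <<'E'
from h import *
import json
P={k:np.array(v) for k,v in json.load(open("w3.json")).items()}
f=lambda c,z:at_z("wrist",(c[0]/8+265-.4,c[1]/5+60-.4),z,P)
for n,z,a,b in(("rimL",95,(145,40),(312,552)),("rimR",95,(330,25),(488,530)),("thL",85,(213,40),(365,545)),("thR",85,(247,40),(400,535))):
    A,B=f(a,z),f(b,z);d=A-B;th=np.arctan2(d[1],d[0]);n_=np.array([-np.sin(th),np.cos(th)])
    m=(A+B)/2;print(n,A.round(1),B.round(1),"len",np.linalg.norm(d).round(1),"yaw",np.degrees(th).round(2),"mid",m.round(1),"y at x=mid560",(m[1]+(560-m[0])*np.tan(th)).round(2))
print(ray("wrist",(320,200),P)[0])
E
python3 m.py
python3 - <<'E'
from h import *
for X in((560,-10,85),):
    print(proj("scene",X),proj("side",X))
s=read_state()
P=camera_params("wrist");c=at_z("wrist",(180+347/2.5,503/2.5),299-142,P);print("tip",c, at_z("wrist",(180+347/2.5,503/2.5),299-142+0,P)-s["tool_pos"])
E
```

```text
rimL [603.7   2.8  95. ] [515.9  -1.3  95. ] len 87.9 yaw 2.66 mid [559.8   0.7  95. ] y at x=mid560 0.75
rimR [603.4 -16.5  95. ] [517.2 -21.7  95. ] len 86.3 yaw 3.44 mid [560.3 -19.1  95. ] y at x=mid560 -19.13
thL [603.8  -3.5  85. ] [514.3  -6.9  85. ] len 89.6 yaw 2.18 mid [559.1  -5.2  85. ] y at x=mid560 -5.19
thR [603.3  -7.1  85. ] [515.6 -11.3  85. ] len 87.8 yaw 2.71 mid [559.5  -9.2  85. ] y at x=mid560 -9.19
[572.79400756 -22.51496009 368.97775341]
[317.64277779 207.49187408] [299.11743248 192.19945144]
tip [504.87036995 -15.0255193  157.        ] [   6.16203416   -0.73030205 -141.8284256 ]
```

The geometry agrees: throat centre near (559.5,−7), yaw about 2.6°, length about 88–90. Next I'll turn by −0.185 and go above the near end, tip at z about 105, then check from there.

```bash
python3 -m handwheel '[[0,0,0,-0.1,10],[0,0,0,-0.085,10],[28.8,-3,20,0,10],[0,0,30,0,10],[0,0,0,0,10]]' | tail -c 170; python3 -m handwheel '[[0,0,0,0,10],[0,0,0,0,10]]' | tail -c 170
python3 - <<'E'
from h import *
s=read_state();print(s["t"],s["tool_pos"],s["tcp_rot"],s["force"])
P=camera_params("wrist");im=get_image("wrist");cv2.imwrite("pics/w4.png",im)
import json;json.dump({k:np.array(v).tolist() for k,v in P.items()},open("w4.json","w"))
c=im[100:300,240:400];c=cv2.resize(c,None,fx=4,fy=3,interpolation=cv2.INTER_CUBIC)
cv2.imwrite("pics/w4z.png",np.clip((c.astype(float)-20)*1.5,0,255).astype(np.uint8))
E
```

```text
t: 5.85
tool_pos: [525.3, -9.3, 244.1]
tcp_rot: [-0.001, 1.0, 0.023, -0.005]
force: [-1.1, 0.2, -1.8]
gripper_width: 19.4
t: 6.05
tool_pos: [527.8, -9.4, 250.6]
tcp_rot: [0.0, 1.0, 0.023, 0.001]
force: [-0.1, 0.4, -2.2]
gripper_width: 19.3
6.05 [527.77245546  -9.37963657 250.59708394] [1.68461475e-04 9.99732187e-01 2.31134228e-02 1.13839006e-03] [-0.13052505  0.41851234 -2.16848036]
```

View pics/w4z.png

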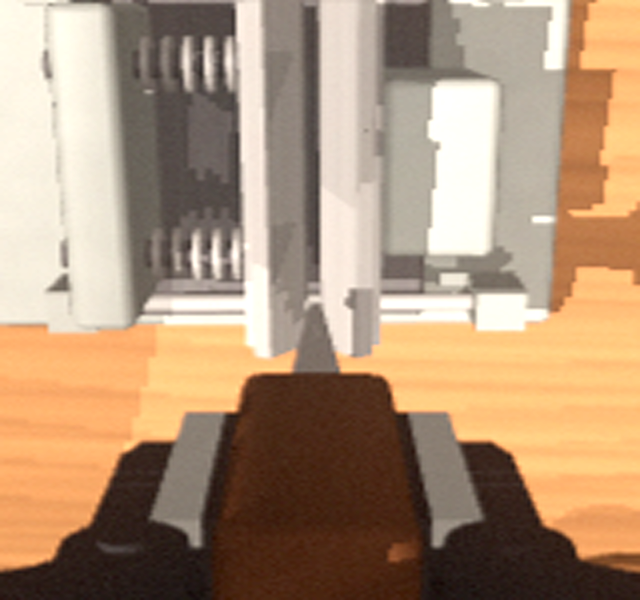

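Seam and blade are parallel: the throat is centred at column 312 and the tip at 315, so they agree within about 0.5 mm. I'll lower the tip into the groove at the near end.

```bash
python3 -m handwheel '[[0,0,8,0,10],[0,0,6,0,10],[0,0,4,0,10],[0,0,0,0,10],[0,0,0,0,10]]' | tail -c 170
```

```text
t: 6.6
tool_pos: [527.2, -9.0, 230.7]
tcp_rot: [-0.0, 1.0, 0.023, -0.0]
force: [1.0, -0.4, -1.0]
gripper_width: 19.3
```

```bash
python3 -m handwheel '[[0.5,0,-0.5,0,10],[1.5,0,0,0,10],[1.5,0,0,0,10],[1.5,0,0,0,10],[1.5,0,0,0,10]]' | tail -c 170;python3 -m handwheel '[[1.5,0,0,0,10],[1.5,0,0,0,10],[1.5,0,0,0,10],[1.5,0,0,0,10],[1.5,0,0,0,10]]' | tail -c 170;python3 -m handwheel '[[1.5,0,0,0,10],[1.5,0,0,0,10],[1.5,0,0,0,10],[1.5,0,0,0,10],[1.5,0,0,0,10]]' | tail -c 170;python3 -m handwheel '[[1.5,0,0,0,10],[1.5,0,0,0,10],[1.5,0,0,0,10],[1.5,0,0,0,10],[1.5,0,0,0,10]]' | tail -c 170
```

```text
t: 7.1
tool_pos: [533.9, -8.7, 231.5]
tcp_rot: [0.0, 1.0, 0.023, 0.0]
force: [-0.2, 0.3, -1.7]
gripper_width: 19.3
t: 7.6
tool_pos: [541.4, -8.3, 231.4]
tcp_rot: [-0.0, 1.0, 0.023, -0.0]
force: [-0.7, -0.4, -0.6]
gripper_width: 19.2
t: 8.1
tool_pos: [548.9, -8.0, 231.4]
tcp_rot: [-0.0, 1.0, 0.023, -0.0]
force: [0.9, -0.1, -0.3]
gripper_width: 19.2
t: 8.6
tool_pos: [556.3, -7.7, 231.4]
tcp_rot: [0.0, 1.0, 0.023, -0.0]
force: [0.1, 0.2, -1.8]
gripper_width: 19.4
```

```bash
for i in 1; do :; done; python3 -m handwheel '[[1.5,0,0,0,10],[1.5,0,0,0,10],[1.5,0,0,0,10],[1.5,0,0,0,10],[1.5,0,0,0,10]]' | tail -c 170;python3 -m handwheel '[[1.5,0,0,0,10],[1.5,0,0,0,10],[1.5,0,0,0,10],[1.5,0,0,0,10],[1.5,0,0,0,10]]' | tail -c 170;python3 -m handwheel '[[1.5,0,0,0,10],[1.5,0,0,0,10],[1.5,0,0,0,10],[1.5,0,0,0,10],[1.5,0,0,0,10]]' | tail -c 170;python3 -m handwheel '[[1.5,0,0,0,10],[1.5,0,0,0,10],[1.5,0,0,0,10],[1.5,0,0,0,10],[1.5,0,0,0,10]]' | tail -c 170;python3 -m handwheel '[[1.5,0,0,0,10],[1.5,0,0,0,10],[1.5,0,0,0,10],[1.5,0,0,0,10],[1.5,0,0,0,10]]' | tail -c 170;python3 -m handwheel '[[1,0,0,0,10],[0,0,0,0,10]]' | tail -c 170
python3 - <<'E'
from h import *
im=get_image("wrist");c=im[100:300,240:400];c=cv2.resize(c,None,fx=4,fy=3,interpolation=cv2.INTER_CUBIC)
cv2.imwrite("pics/w5z.png",np.clip((c.astype(float)-20)*1.5,0,255).astype(np.uint8))
E
```

```text
t: 9.1
tool_pos: [563.9, -7.3, 231.5]
tcp_rot: [-0.0, 1.0, 0.023, 0.0]
force: [0.1, 0.2, -0.6]
gripper_width: 19.5
t: 9.6
tool_pos: [571.3, -6.9, 231.4]
tcp_rot: [-0.0, 1.0, 0.023, -0.0]
force: [-0.2, 0.7, -1.5]
gripper_width: 19.3
t: 10.1
tool_pos: [578.8, -6.6, 231.4]
tcp_rot: [-0.0, 1.0, 0.023, -0.0]
force: [0.5, -0.0, -1.6]
gripper_width: 19.0
t: 10.6
tool_pos: [586.3, -6.3, 231.4]
tcp_rot: [0.0, 1.0, 0.023, -0.0]
force: [-0.0, -0.1, -1.6]
gripper_width: 19.2
t: 11.1
tool_pos: [593.8, -5.9, 231.4]
tcp_rot: [-0.0, 1.0, 0.023, -0.0]
force: [0.2, -0.4, -1.3]
gripper_width: 19.5
t: 11.3
tool_pos: [594.8, -5.9, 231.4]
tcp_rot: [-0.0, 1.0, 0.023, 0.0]
force: [-0.5, 0.8, -1.4]
gripper_width: 19.3
```

View pics/w5z.png

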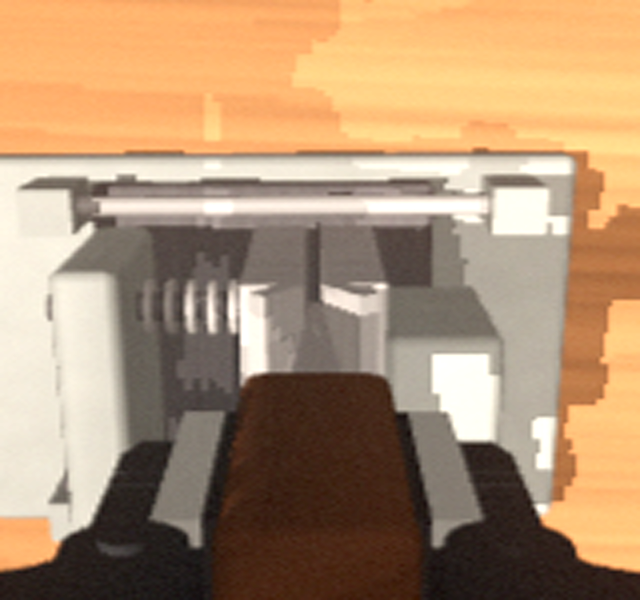

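The blade is in the groove at the far end, with no contact forces along the way. I'll lift clear, go back to the middle and re-enter.

```bash
python3 -m handwheel '[[0,0,-7,0,10],[0,0,-9,0,10],[-14,0,0,0,10],[-14,0,0,0,10],[-6,0,0,0,10]]' | tail -c 170; python3 -m handwheel '[[0,0,0,0,10],[0,0,6,0,10],[0,0,6,0,10],[0,0,3,0,10],[0,0,2,0,10]]' | tail -c 170;  python3 -m handwheel '[[0,0,1,0,10],[0,0,1,0,10],[0,0,1,0,10],[0,0,0,0,10],[0,0,0,0,10]]' | tail -c 170; python3 -m handwheel '[[0,0,1,0,10],[0,0,1,0,10],[0,0,0,0,10]]' | tail -c 170
```

```text
t: 11.85
tool_pos: [560.2, -7.5, 248.4]
tcp_rot: [0.0, 1.0, 0.023, 0.001]
force: [-0.1, -0.1, -1.3]
gripper_width: 19.6
t: 12.35
tool_pos: [560.6, -7.4, 229.3]
tcp_rot: [-0.0, 1.0, 0.023, -0.001]
force: [0.3, -0.4, -2.4]
gripper_width: 19.3
t: 12.85
tool_pos: [560.8, -7.4, 227.6]
tcp_rot: [0.0, 1.0, 0.023, 0.0]
force: [-0.1, 0.8, -1.7]
gripper_width: 19.7
t: 13.15
tool_pos: [560.6, -7.4, 225.2]
tcp_rot: [-0.0, 1.0, 0.023, -0.0]
force: [0.5, 0.9, -1.4]
gripper_width: 19.1
```

```bash
python3 -m handwheel '[[0,0,1,0,10],[0,0,1,0,10],[0,0,0,0,10]]' | sed -n '2p;4p'; python3 -m handwheel '[[0,0,1,0,10],[0,0,1,0,10],[0,0,0,0,10]]' | sed -n '2p;4p'; python3 -m handwheel '[[0,0,1,0,10],[0,0,1,0,10],[0,0,0,0,10]]' | sed -n '2p;4p'; python3 -m handwheel '[[0,0,1,0,10],[0,0,1,0,10],[0,0,0,0,10]]' | sed -n '2p;4p'
```

```text
tool_pos: [560.6, -7.5, 223.2]
force: [-0.5, -0.4, -1.5]
tool_pos: [560.6, -7.4, 221.2]
force: [0.2, -0.5, -2.1]
tool_pos: [560.6, -7.4, 219.2]
force: [-0.2, 0.1, -2.1]
tool_pos: [560.8, -7.5, 217.6]
force: [-0.4, 1.2, -0.8]
```

```bash
python3 -m handwheel '[[0,0,1,0,10],[0,0,1,0,10],[0,0,0,0,10]]' | sed -n '2p;4p'; python3 -m handwheel '[[0,0,1,0,10],[0,0,1,0,10],[0,0,0,0,10]]' | sed -n '2p;4p'; python3 -m handwheel '[[0,0,1,0,10],[0,0,1,0,10],[0,0,0,0,10]]' | sed -n '2p;4p'
```

```text
tool_pos: [561.0, -7.5, 215.8]
force: [-0.1, -0.0, 1.0]
tool_pos: [560.9, -7.5, 213.6]
force: [1.1, 0.4, 1.5]
tool_pos: [560.8, -7.4, 211.4]
force: [0.8, 0.2, 1.7]
```

Contact onset was at TCP z about 217.3, where the net force went from 0 to 2.5 N. So 2 mm of give is expected near z of about 200.6, with about 7 N net.

```bash
python3 -m handwheel '[[0,0,1,0,10],[0,0,1,0,10],[0,0,0,0,10]]' | sed -n '2p;4p'; python3 -m handwheel '[[0,0,1,0,10],[0,0,1,0,10],[0,0,0,0,10]]' | sed -n '2p;4p'; python3 -m handwheel '[[0,0,1,0,10],[0,0,1,0,10],[0,0,0,0,10]]' | sed -n '2p;4p'; python3 -m handwheel '[[0,0,1,0,10],[0,0,1,0,10],[0,0,0,0,10]]' | sed -n '2p;4p'
python3 -m handwheel '[[0,0,0,0,10],[0,0,0,0,10]]' | sed -n '2p;4p'
python3 - <<'E'
from h import *
F=[]
for i in range(8): get_image("wrist"); F.append([*read_state()["force"],read_state()["tool_pos"][2],read_state()["gripper_width"]])
print(np.mean(F,0),np.std(F,0))
E
```

```text
tool_pos: [560.7, -7.4, 209.3]
force: [0.5, -0.3, 2.7]
tool_pos: [560.7, -7.5, 207.3]
force: [0.6, 0.3, 3.7]
tool_pos: [560.7, -7.4, 205.3]
force: [0.5, 0.4, 3.3]
tool_pos: [560.8, -7.5, 203.4]
force: [0.1, -0.0, 4.5]
tool_pos: [560.8, -7.5, 203.4]
force: [0.6, 0.4, 3.6]
[6.92923084e-01 1.49768005e-01 3.43040641e+00 2.03374453e+02
 1.92541161e+01] [0.64833629 0.48575032 0.62927279 0.01493199 0.17679382]
```

```bash
python3 -m handwheel '[[0,0,0.7,0,10],[0,0,0.7,0,10],[0,0,0.7,0,10],[0,0,0.6,0,10],[0,0,0,0,10]]' | sed -n '2p;4p'; python3 -m handwheel '[[0,0,0,0,10],[0,0,0,0,10],[0,0,0,0,10]]'
python3 - <<'E'
from h import *
F=[]
for i in range(10):
    im=get_image("wrist"); s=read_state();F.append([*s["force"],s["tool_pos"][2],s["gripper_width"]])
print(np.mean(F,0).round(2))
c=cv2.resize(im[100:300,240:400],None,fx=4,fy=3,interpolation=cv2.INTER_CUBIC)
d=cv2.resize(get_image("side")[120:260,240:380],None,fx=600/140*.0+1.2,fy=600/140)
cv2.imwrite("pics/w6.png",np.hstack([np.clip((c.astype(float)-20)*1.5,0,255).astype(np.uint8)]))
E
```

```text
tool_pos: [560.8, -7.5, 201.0]
force: [-0.6, 0.5, 4.2]
t: 17.85
tool_pos: [560.7, -7.4, 200.9]
tcp_rot: [-0.0, 1.0, 0.023, 0.0]
force: [1.4, 1.2, 4.3]
gripper_width: 19.3
[  0.25   0.49   5.   200.95  19.39]
```

View pics/w6.png

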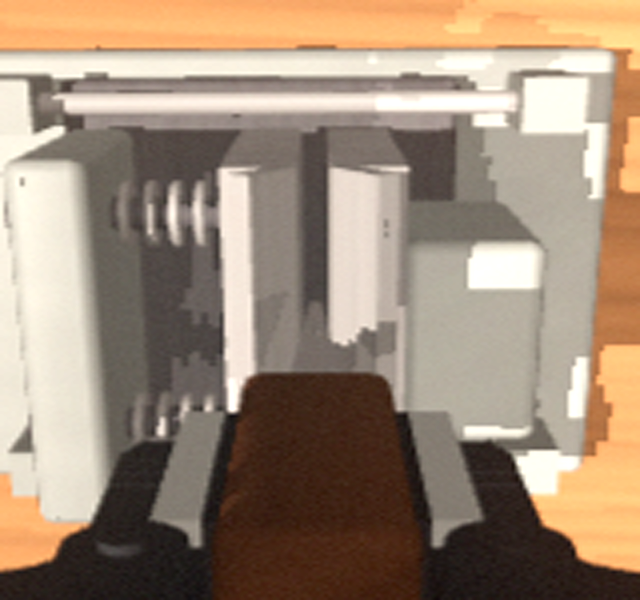

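The blade is between the plates and the gap is visibly wider. Net push is about 6.5 N (7 expected at 2 mm) and the travel since contact gives about 1.96 mm, so the two agree.

```bash
python3 -c "
from cell import *
print(job_done(), read_state()['t'])"
```

```text
the job is handed in; nothing more can be done
the job is handed in; nothing more can be done
```

The job is done and handed in at about 18.5 s. I lifted the feeler out of its block by the handle and ran its tip along the V groove at 15 mm/s, from 34 mm on the near side of the middle to 34 mm on the far side. I then lifted it clear, returned to the middle and slid it straight down until the sprung plate gave by about 2 mm; the arm is still holding it there.

**Groove:** the tip rode about 2 mm above the throat. Readings stayed at the no-contact level for the whole pass, so the groove is clear.

**Depth:** the plates first touched the blade at a TCP height of about 217.3 mm. The final height is 200.95 mm, which works out to about 1.96 mm of give.

**Force:** the net push at the end is about 6.5 N, against about 7 N expected at 2 mm. Earlier force readings ran 15–25 % below nominal, roughly within the stated friction range.

**Last picture:** it shows the blade seated between the plates with a visibly wider gap. The handle is gripped steadily at 19.4 mm opening.

**Uncertain:** the contact height is good to about 0.8 mm, which makes the give uncertain by about 0.1 mm. The side camera's network estimate of the seam was about 40 mm off, so I used the close wrist views, which agreed with the known sizes. I did not take a final picture of the other items on the bench; no contact with them was seen or planned.

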